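# Lock the four lid flaps of a food box

### The arm

A 6-joint arm with a two-finger parallel gripper is mounted at the origin on the work surface; the furniture and walls round the work are solid. World frame = base frame: x ahead of the robot, y to its left, z up, the work surface at z = 0. Lengths are in m, angles in rad, forces in N, time in s.
With the tool pointing down it reaches from about 0.225 to 0.875 m from the base axis. Payload 3.4 kg.
Tool frame: the origin (TCP) lies at the very end of the fingers, on their centre line; the grasp point (between the pads) lies 19 mm behind it; z points along the fingers, y is the line along which they close (so a half turn about z gives the same grasp; the last joint's range is limited). The gripper opens to 85 mm and grips with 20 to 120 N. Pads are 22 mm wide; open, the fingers measure 114 mm over their backs; the gripper's body (76 mm by 85 mm) begins 54 mm behind the grasp point. The pads swing forward as they close: fully open they stand 13 mm farther back than shut.
Start: joints at [-1.338, 0.276, 1.505, -0, 1.361, -0.121], TCP at [0.199, -0.539, 0.231] pointing down, gripper open.
Joint ranges: [-2.89, 2.89], [-0.75, 2.08], [0.22, 2.7], [-1.18, 4.32], [0.11, 2.71], [-2.7, 2.7]. Speed limits (rad/s): [2.57, 2.57, 3.14, 3.14, 3.14, 3.14].

### API

Orientations are given as a unit quaternion [w, x, y, z].
In Python, from rig import get_state, optics, sign_off gives the robot as it stands.
- The arm moves only by the tool send_rows, never from a script. Its argument "increments" is a list of rows, each an object with "gripper": the gripper's target within -1 to 1 (shut at 1, half-way at 0, fully open at -1); "linear": the shift along the world's x, y, z in m, a list of three; "delta_rot": the turn, a rotation vector about the world's x, y, z in rad, a list of three. In form: [{"gripper": gripper, "linear": [dx, dy, dz], "delta_rot": [rx, ry, rz]}, ...]. A call has 1 to 8 rows; each row is the pose to reach, as a shift and turn from the pose commanded when the call began; what a row does not reach only later rows make up. A row lasts 1/10 s, in which the tool goes at most 50 mm and 8.59 degrees, less where a joint would pass 70% of its speed; a pose out of reach is approached as far as the arm can. A call with a gripper value outside its range is refused whole. The fingers move at their own pace and stop on an object; "newtons" is the grip in N (left out, the last holds). Time passes only in rows, so rows that repeat a pose let the fingers close. It gives the time, the measured TCP pose, the force, the opening and the grip force at its end, in the units of the state.
- get_state(): the state, without advancing time (a new reading comes with each control period).
- optics.get_image(name): name is "scene" or "top"; returns a dict with "pixels" (384x512x3 uint8, blue, green, red), "K" (3x3 intrinsics, pixels), "rvec" (rotation vector, rad) and "tvec" (3), from world to camera coordinates, as OpenCV has them. Camera axes: x right, y down, z forward; pixel columns grow to the right and rows downward; lengths in m; the calibration is good to about 2 mm. A picture is of the moment at which its call begins. There is no depth.
- sign_off(): hands the job in; it is judged then, once.
The state is a dict: "clock": time; "qpos": joint angles; "qd": joint speeds; "effort": joint torques, N m; "position": TCP position; "ee_rot": TCP orientation; "contact_force": force on the tool from outside, world axes, zero at the start; "moment": the same for the moment, N m; "width": finger opening in m; "gripper_force": force on a finger pad.
Only numpy, scipy, OpenCV 4.12 (cv2) and the standard library are available. Lean on these libraries where they do the work, as an engineer would, in place of code of your own. Each camera call takes 0.05 s, during which the arm holds its last target. There are 200 camera calls.

### The job

The lid of the food box on the table is on, but the four stiff locking flaps round its rim still stand open, one on each side. Press every flap down and in until it is fully home against the side of the box, leaving the box standing about where it is and the other things on the table undisturbed.

Things in the scene. Friction and masses are not known exactly. Their poses are not given: they have to be found in the camera images.
- food_box: Closed food box standing loose, about 1.2 kg: white tub, grey lid seated on it. Lid 100 mm along the box's x, 130 mm along its y; rim top 72 mm, raised middle 76 mm above the table; tub walls 8 mm inside the lid's edge. Origin: centre of the underside; z up. One hinged grey locking flap on each of the lid's four sides. Looks the same turned half round.
- flap_front (a joint): Hinge angle (rad) of the flap on the box's -x side: 0 = straight out, level; negative = raised; 1.5 = stop, hanging closed, upright against the box's side. Stiff friction hinge, no spring: it stays where it is left and resists with about 0.09 N m (6 N at 15 mm from the hinge, under 4 N at 25 mm), so it must be pressed down and then in all the way to the stop.
- flap_front_press (a point): Point on the flap on the box's -x side: on its outer face (upper while open), mid width, 24 mm from the hinge; x points to the free edge, z out of that face. Flap: grey plate 62 mm wide along the lid's edge, 34 mm from hinge to free edge, 4 mm thick, in the middle of the side; hinge line 52 mm from the box's centre, 66 mm above the table.
- flap_back (a joint): Hinge angle (rad) of the flap on the box's +x side: 0 = straight out, level; negative = raised; 1.5 = stop, hanging closed, upright against the box's side. Stiff friction hinge, no spring: it stays where it is left and resists with about 0.09 N m (6 N at 15 mm from the hinge, under 4 N at 25 mm), so it must be pressed down and then in all the way to the stop.
- flap_back_press (a point): Point on the flap on the box's +x side: on its outer face (upper while open), mid width, 24 mm from the hinge; x points to the free edge, z out of that face. Flap: grey plate 62 mm wide along the lid's edge, 34 mm from hinge to free edge, 4 mm thick, in the middle of the side; hinge line 52 mm from the box's centre, 66 mm above the table.
- flap_left (a joint): Hinge angle (rad) of the flap on the box's +y side: 0 = straight out, level; negative = raised; 1.5 = stop, hanging closed, upright against the box's side. Stiff friction hinge, no spring: it stays where it is left and resists with about 0.09 N m (6 N at 15 mm from the hinge, under 4 N at 25 mm), so it must be pressed down and then in all the way to the stop.
- flap_left_press (a point): Point on the flap on the box's +y side: on its outer face (upper while open), mid width, 24 mm from the hinge; x points to the free edge, z out of that face. Flap: grey plate 50 mm wide along the lid's edge, 34 mm from hinge to free edge, 4 mm thick, in the middle of the side; hinge line 67 mm from the box's centre, 66 mm above the table.
- flap_right (a joint): Hinge angle (rad) of the flap on the box's -y side: 0 = straight out, level; negative = raised; 1.5 = stop, hanging closed, upright against the box's side. Stiff friction hinge, no spring: it stays where it is left and resists with about 0.09 N m (6 N at 15 mm from the hinge, under 4 N at 25 mm), so it must be pressed down and then in all the way to the stop.
- flap_right_press (a point): Point on the flap on the box's -y side: on its outer face (upper while open), mid width, 24 mm from the hinge; x points to the free edge, z out of that face. Flap: grey plate 50 mm wide along the lid's edge, 34 mm from hinge to free edge, 4 mm thick, in the middle of the side; hinge line 67 mm from the box's centre, 66 mm above the table.
- masking_tape: Roll of cream masking tape lying flat, 74 mm across, 22 mm high, close beside the box; a bystander. Origin: centre of its underside.
- clear_tape: Roll of brown tape lying flat, 58 mm across, 24 mm high, close beside the box; a bystander. Origin: centre of its underside.
- small_dish: Small white oblong dish, 112 x 128 x 38 mm, on the right of the table; a bystander. Origin: centre of its underside.
- bowl_counter: Round white bowl, 150 mm across, 68 mm high, on the left of the table; a bystander. Origin: centre of its underside.

How it is judged:
By the outcome, as a careful person would: the job done as asked, in the order asked, and still so for the second after the job is handed in, with the robot touching nothing.
It also fails if it takes over 61 s, if anything falls off the work surface, if the arm or the gripper's body presses on something with over 40 N, if the wrist force passes 120 N, or if a joint passes its speed limit or range.

## Working session

There is one attempt and no reset: what is moved stays moved. The work goes in short steps, Python scripts to look and compute and a tool call to move; the robot and the scene stay as the last step left them, time stands still between calls to the robot, and variables do not carry over. Pictures are saved under pics/ and viewed, at most 12 in all, crops included, and the job is handed in when it is done.

Besides the shell and the picture viewer there is one more tool, called after "Request:" as name(argument=value, ...), one argument or row to a line, values as JSON. send_rows: Moves the arm, as the interface text tells. Its arguments: {"type":"object","properties":{"increments":{"type":"array"},"newtons":{"type":"number"}},"required":["increments"]}

```bash
mkdir -p pics; ls; cat > h.py <<'E'
import numpy as np, cv2
from rig import get_state, optics, sign_off
def grab(n,f=None):
    d=optics.get_image(n)
    if f: cv2.imwrite('pics/'+f,d['pixels'])
    return d
def cast(d,uv,z):
    K=np.array(d['K']);R=cv2.Rodrigues(np.array(d['rvec'],float))[0];t=np.array(d['tvec'],float).ravel()
    r=R.T@np.linalg.solve(K,[uv[0],uv[1],1.]);c=-R.T@t
    return c+r*(z-c[2])/r[2]
def proj(d,p):
    return cv2.projectPoints(np.array(p,float).reshape(-1,3),np.array(d['rvec'],float),np.array(d['tvec'],float),np.array(d['K'],float),None)[0].reshape(-1,2)
E
python3 - <<'E'
from h import *
a=grab('top','t1.png');b=grab('scene','s1.png')
for d in (a,b):
    R=cv2.Rodrigues(np.array(d['rvec'],float))[0];print(-R.T@np.array(d['tvec']).ravel(),R.round(2).tolist(),np.array(d['K'])[0,0])
print(get_state())
E
```

```text
pics
[0.37808823 0.24140079 1.06899532] [[-0.0, -1.0, 0.0], [-1.0, 0.0, -0.08], [0.08, -0.0, -1.0]] 358.88339920525544
[-0.43302016  0.80949704  1.16588699] [[-0.53, -0.85, -0.0], [-0.61, 0.38, -0.69], [0.59, -0.36, -0.72]] 482.7406265782387
{'clock': 0.1, 'qpos': array([-1.33802311e+00,  2.76530033e-01,  1.50601011e+00,  3.92989320e-05,
        1.36070032e+00, -1.20985136e-01]), 'qd': array([-0.0017338 ,  0.00080629, -0.00262772, -0.00112681, -0.00021439,
       -0.00027273]), 'effort': array([ 1.03810646e-03, -4.17699301e+01, -2.46405762e+01, -2.02143879e-04,
        5.85031608e-03,  1.91898005e-05]), 'position': array([ 0.19910171, -0.53892717,  0.23052577]), 'ee_rot': array([-8.23691159e-04,  9.84398010e-01,  1.75954194e-01, -2.68433690e-05]), 'contact_force': array([-0.55749393, -0.40493923,  0.27823734]), 'moment': array([ 0.01068916, -0.01075546,  0.00921778]), 'gripper_force': 0.0, 'width': 0.08528690420676226}
```

View pics/t1.png

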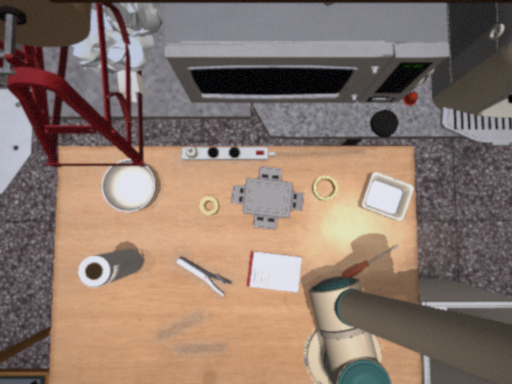

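View pics/s1.png

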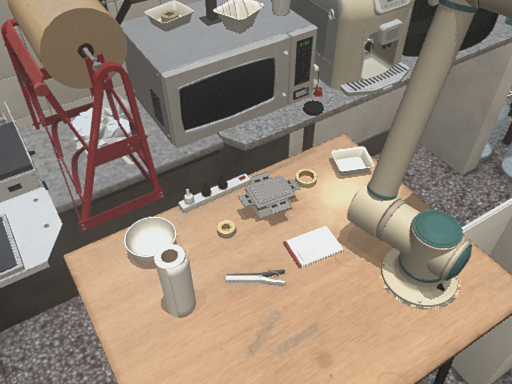

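The top view shows the box near (268,198), with its flaps at about (238,194), (298,201), (269,174) and (265,221). The cream tape is at (325,188), the brown tape at (208,205), and a power strip lies beyond the box at row 153. Next I'll measure the box pose.

```bash
python3 - <<'E'
from h import *
d=grab('top');im=d['pixels']
hsv=cv2.cvtColor(im,cv2.COLOR_BGR2HSV)
m=((hsv[...,1]<45)&(hsv[...,2]>60)&(hsv[...,2]<190)).astype(np.uint8)*255
roi=np.zeros_like(m);roi[162:234,226:308]=255;m&=roi
n,l,s,c=cv2.connectedComponentsWithStats(m);k=1+np.argmax(s[1:,4]);m=(l==k).astype(np.uint8)*255
print(s[k],c[k])
o=cv2.morphologyEx(m,cv2.MORPH_OPEN,np.ones((25,25),np.uint8))
r=cv2.minAreaRect(cv2.findContours(o,0,2)[0][0]);print('lid',r)
bp=np.array([cast(d,p,.070) for p in cv2.boxPoints(r)]);print(bp.round(4));print('ctr',bp.mean(0),'sides',np.linalg.norm(np.diff(bp,axis=0),axis=1))
f=cv2.subtract(m,cv2.dilate(o,np.ones((3,3))))
n,l,s,c=cv2.connectedComponentsWithStats(f)
for i in range(1,n):
    if s[i,4]>20: print(s[i],c[i],cast(d,c[i],.07).round(4))
crop=im[135:245,180:345];mm=cv2.cvtColor(m,cv2.COLOR_GRAY2BGR)[135:245,180:345]
a=cv2.resize(crop,None,fx=4.5,fy=4.5,interpolation=cv2.INTER_CUBIC)
cv2.imwrite('pics/c1.png',a)
d2=grab('scene');cv2.imwrite('pics/c2.png',cv2.resize(d2['pixels'][155:245,195:335],None,fx=5,fy=5,interpolation=cv2.INTER_CUBIC))
for n_,uv in (('cream',(325,188)),('brown',(208,205)),('strip',(228,160))): print(n_,cast(d,uv,.02).round(3))
E
```

```text
[ 232  167   72   62 2608] [267.26495399 197.42292945]
lid ((267.5, 197.5), (39.0, 47.0), 90.0)
[[0.5045 0.2846 0.07  ]
 [0.5044 0.1529 0.07  ]
 [0.3953 0.1537 0.07  ]
 [0.3954 0.2844 0.07  ]]
ctr [0.44991357 0.21890169 0.07      ] sides [0.13172494 0.10914164 0.13063286]
[259 167  23  10 194] [269.81443299 171.81958763] [0.5219 0.2122 0.07  ]
[232 185  11  21 182] [237.18131868 194.35164835] [0.4586 0.3035 0.07  ]
[293 190  11  20 168] [297.45238095 200.3452381 ] [0.4417 0.1354 0.07  ]
[254 219  23  10 195] [264.97435897 223.13333333] [0.3784 0.2261 0.07  ]
cream [0.481 0.049 0.02 ]
brown [0.431 0.392 0.02 ]
strip [0.564 0.334 0.02 ]
```

View pics/c1.png

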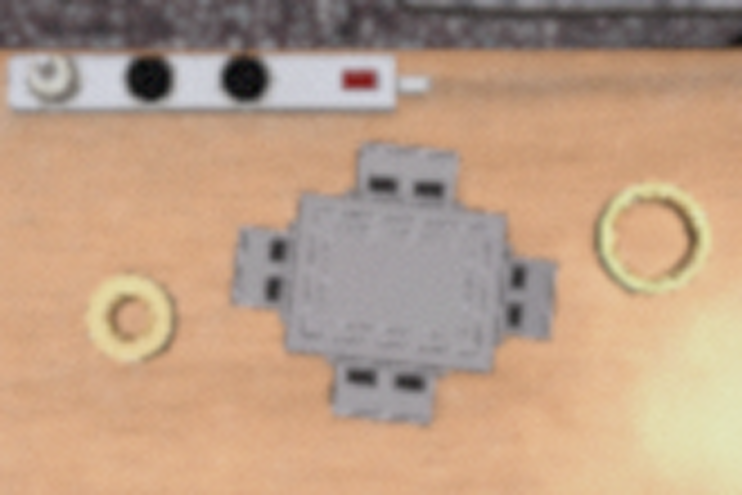

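View pics/c2.png

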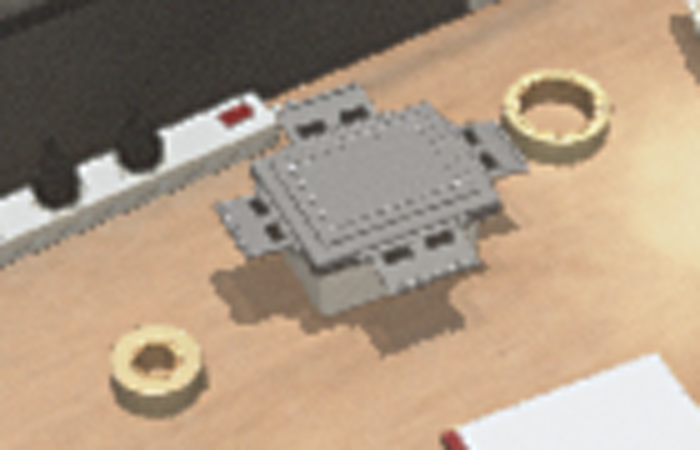

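The box centre is about (0.450, 0.219), with a yaw of about -5.6°. The measured lid sides (131 × 109 mm) roughly match the given size, and the flaps look level. My plan is to close the gripper, turn its 22 mm width square to each flap, and press down and then in along an arc. The order is right, left, back, front.

Request:
send_rows(
  increments=[
    {"gripper": 1,"linear": [0.02,0.03,0],"delta_rot": [0,0,0.13]},
    {"gripper": 1,"linear": [0.045,0.075,0],"delta_rot": [0,0,0.27]},
    {"gripper": 1,"linear": [0.07,0.12,0],"delta_rot": [0,0,0.41]},
    {"gripper": 1,"linear": [0.095,0.165,0],"delta_rot": [0,0,0.55]},
    {"gripper": 1,"linear": [0.12,0.21,0],"delta_rot": [0,0,0.69]},
    {"gripper": 1,"linear": [0.145,0.255,0],"delta_rot": [0,0,0.83]},
    {"gripper": 1,"linear": [0.17,0.3,0],"delta_rot": [0,0,0.97]},
    {"gripper": 1,"linear": [0.19,0.34,0],"delta_rot": [0,0,1.11]},
  ],
)

```text
clock: 1.0
position: [0.3882, -0.2008, 0.2314]
ee_rot: [0.0, 0.742, 0.67, 0.0]
contact_force: [0.8, 0.0, 0.0]
width: 0.0001
gripper_force: 0.0
```

Request:
send_rows(
  increments=[
    {"gripper": 1,"linear": [0.005,0.04,0],"delta_rot": [0,0,0.01]},
    {"gripper": 1,"linear": [0.015,0.085,-0.01],"delta_rot": [0,0,0.01]},
    {"gripper": 1,"linear": [0.02,0.13,-0.02],"delta_rot": [0,0,0.01]},
    {"gripper": 1,"linear": [0.03,0.175,-0.04],"delta_rot": [0,0,0.01]},
    {"gripper": 1,"linear": [0.035,0.22,-0.06],"delta_rot": [0,0,0.01]},
    {"gripper": 1,"linear": [0.045,0.265,-0.08],"delta_rot": [0,0,0.01]},
    {"gripper": 1,"linear": [0.05,0.3,-0.09],"delta_rot": [0,0,0.01]},
    {"gripper": 1,"linear": [0.051,0.312,-0.1],"delta_rot": [0,0,0.01]},
  ],
)

```text
clock: 1.8
position: [0.4387, 0.1123, 0.1306]
ee_rot: [-0.0, 0.739, 0.673, 0.0]
contact_force: [-0.0, -0.3, 0.7]
width: 0.0
gripper_force: 0.0
```

```bash
python3 - <<'E'
from h import *
from scipy.spatial.transform import Rotation as R
d=grab('scene');s=get_state();q=s['ee_rot']
print(s['position'],s['contact_force'],s['width'],R.from_quat(q[[1,2,3,0]]).as_matrix().round(3),s['clock'],s['qpos'])
cv2.imwrite('pics/c3.png',cv2.resize(d['pixels'][110:245,195:335],None,fx=4,fy=4,interpolation=cv2.INTER_CUBIC))
E
```

```text
[0.43757981 0.1122069  0.12927473] [ 0.12923575  0.43501108 -0.92734616] 0.0001570342929363738 [[ 0.094  0.996 -0.003]
 [ 0.996 -0.094  0.001]
 [ 0.001 -0.003 -1.   ]] 1.85 [9.57044182e-02 1.79809015e-01 1.91374023e+00 1.51424218e-03
 1.05084895e+00 1.88739938e-01]
```

View pics/c3.png

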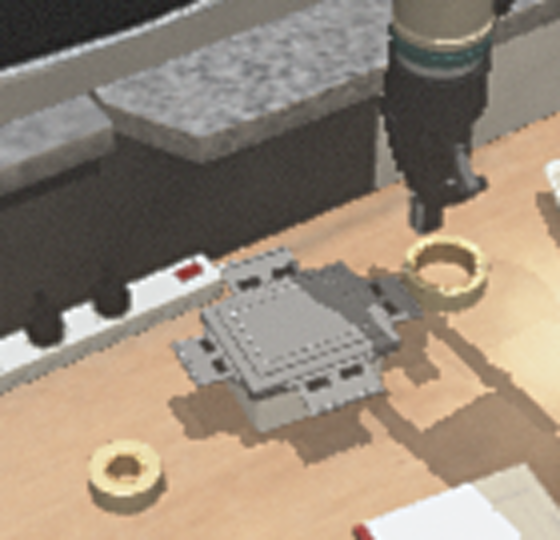

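The crop shows the closed fingers at about (425,215), over the right flap at (400,295) and clear of the tape. Next I press down.

Request:
send_rows(
  increments=[
    {"gripper": 1,"linear": [0,0,-0.03],"delta_rot": [0,0,0]},
    {"gripper": 1,"linear": [0,0,-0.055],"delta_rot": [0,0,0]},
    {"gripper": 1,"linear": [0,0,-0.065],"delta_rot": [0,0,0]},
    {"gripper": 1,"linear": [0,0.001,-0.072],"delta_rot": [0,0,0]},
    {"gripper": 1,"linear": [0,0.003,-0.078],"delta_rot": [0,0,0]},
    {"gripper": 1,"linear": [0.001,0.006,-0.083],"delta_rot": [0,0,0]},
    {"gripper": 1,"linear": [0.001,0.009,-0.087],"delta_rot": [0,0,0]},
    {"gripper": 1,"linear": [0.001,0.013,-0.091],"delta_rot": [0,0,0]},
  ],
)

```text
clock: 2.65
position: [0.4402, 0.1219, 0.0407]
ee_rot: [0.001, 0.741, 0.672, 0.0]
contact_force: [-0.5, -3.5, 0.4]
width: -0.0001
gripper_force: 1.8
```

Request:
send_rows(
  increments=[
    {"gripper": 1,"linear": [0,0.002,-0.006],"delta_rot": [0,0,0]},
    {"gripper": 1,"linear": [0,0.003,-0.012],"delta_rot": [0,0,0]},
    {"gripper": 1,"linear": [0.001,0.005,-0.015],"delta_rot": [0,0,0]},
    {"gripper": 1,"linear": [0.001,0.006,-0.015],"delta_rot": [0,0,0]},
    {"gripper": 1,"linear": [0.001,0.007,-0.015],"delta_rot": [0,0,0]},
    {"gripper": 1,"linear": [0.001,0.008,-0.015],"delta_rot": [0,0,0]},
    {"gripper": 1,"linear": [0.001,0.009,-0.015],"delta_rot": [0,0,0]},
    {"gripper": 1,"linear": [0.001,0.009,-0.015],"delta_rot": [0,0,0]},
  ],
)

```text
clock: 3.45
position: [0.4401, 0.1314, 0.0252]
ee_rot: [-0.0, 0.741, 0.672, -0.0]
contact_force: [0.0, -3.9, -2.5]
width: 0.0002
gripper_force: 1.9
```

Request:
send_rows(
  increments=[
    {"gripper": 1,"linear": [0,0.001,0],"delta_rot": [0,0,0]},
    {"gripper": 1,"linear": [0,0.001,0],"delta_rot": [0,0,0]},
  ],
)

```text
clock: 3.65
position: [0.4404, 0.1324, 0.0253]
ee_rot: [-0.0, 0.741, 0.672, -0.0]
contact_force: [-0.8, -4.0, -2.8]
width: 0.0003
gripper_force: 1.9
```

Request:
send_rows(
  increments=[
    {"gripper": 1,"linear": [0,0.001,0],"delta_rot": [0,0,0]},
    {"gripper": 1,"linear": [0,0.001,0],"delta_rot": [0,0,0]},
  ],
)

```text
clock: 3.85
position: [0.4406, 0.1336, 0.0254]
ee_rot: [-0.0, 0.741, 0.672, 0.0]
contact_force: [-0.9, -3.5, -2.4]
width: 0.0002
gripper_force: 1.6
```

Request:
send_rows(
  increments=[
    {"gripper": 1,"linear": [0,0.001,0],"delta_rot": [0,0,0]},
    {"gripper": 1,"linear": [0,0.001,0],"delta_rot": [0,0,0]},
  ],
)

```text
clock: 4.05
position: [0.4407, 0.1346, 0.0254]
ee_rot: [0.0, 0.741, 0.672, 0.0]
contact_force: [0.3, -3.7, -1.7]
width: 0.0
gripper_force: 1.5
```

Request:
send_rows(
  increments=[
    {"gripper": 1,"linear": [0,0.001,0],"delta_rot": [0,0,0]},
    {"gripper": 1,"linear": [0,0.001,0],"delta_rot": [0,0,0]},
  ],
)

```text
clock: 4.25
position: [0.4408, 0.1356, 0.0254]
ee_rot: [0.0, 0.741, 0.672, 0.0]
contact_force: [0.3, -2.5, -1.6]
width: -0.0001
gripper_force: 1.4
```

Request:
send_rows(
  increments=[
    {"gripper": 1,"linear": [0,0.001,0],"delta_rot": [0,0,0]},
    {"gripper": 1,"linear": [0,0.001,0],"delta_rot": [0,0,0]},
  ],
)

```text
clock: 4.45
position: [0.4408, 0.1366, 0.0254]
ee_rot: [0.0, 0.741, 0.672, 0.0]
contact_force: [-0.3, -2.8, -2.2]
width: 0.0003
gripper_force: 1.4
```

Request:
send_rows(
  increments=[
    {"gripper": 1,"linear": [0,0.001,0],"delta_rot": [0,0,0]},
    {"gripper": 1,"linear": [0,0.001,0],"delta_rot": [0,0,0]},
  ],
)

```text
clock: 4.65
position: [0.4408, 0.1375, 0.0254]
ee_rot: [0.0, 0.741, 0.672, 0.0]
contact_force: [0.4, -2.1, -2.0]
width: -0.0002
gripper_force: 1.4
```

Request:
send_rows(
  increments=[
    {"gripper": 1,"linear": [0,0.001,0],"delta_rot": [0,0,0]},
    {"gripper": 1,"linear": [0,0.001,0],"delta_rot": [0,0,0]},
  ],
)

```text
clock: 4.85
position: [0.4409, 0.1385, 0.0254]
ee_rot: [0.0, 0.741, 0.672, 0.0]
contact_force: [0.7, -2.4, -2.1]
width: -0.0001
gripper_force: 1.4
```

```bash
python3 - <<'E'
from h import *
d=grab('top');s=get_state()
print(s['position'],s['contact_force'],s['moment'])
im=d['pixels'];cv2.imwrite('pics/c4.png',cv2.resize(im[135:245,180:345],None,fx=4.5,fy=4.5,interpolation=cv2.INTER_CUBIC))
E
```

```text
[0.44084481 0.13850511 0.02539117] [ 0.07865414 -3.13780175 -1.76348925] [-0.52813048 -0.05075579 -0.03015945]
```

View pics/c4.png

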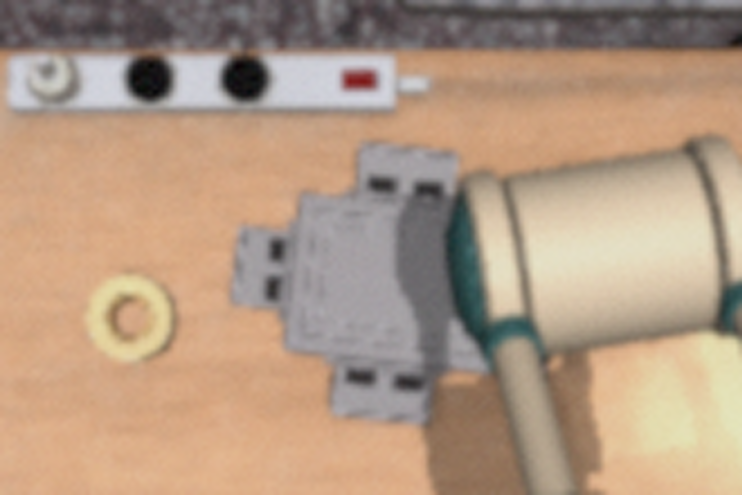

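The box has not moved: the lid corner is still near (300,195) and the left flap near (235,265). The force is still only hinge resistance, so I keep pushing in.

Request:
send_rows(
  increments=[
    {"gripper": 1,"linear": [0,0.001,0],"delta_rot": [0,0,0]},
    {"gripper": 1,"linear": [0,0.0015,0],"delta_rot": [0,0,0]},
  ],
)

```text
clock: 5.1
position: [0.4404, 0.1395, 0.0254]
ee_rot: [0.0, 0.74, 0.672, -0.0]
contact_force: [-0.5, -5.7, -1.2]
width: 0.0009
gripper_force: 2.6
```

Request:
send_rows(
  increments=[
    {"gripper": 1,"linear": [0,0.001,0],"delta_rot": [0,0,0]},
    {"gripper": 1,"linear": [0,0.0015,0],"delta_rot": [0,0,0]},
  ],
)

```text
clock: 5.3
position: [0.4402, 0.141, 0.0253]
ee_rot: [0.0, 0.74, 0.672, -0.001]
contact_force: [-0.5, -5.1, 0.1]
width: 0.0003
gripper_force: 2.7
```

Request:
send_rows(
  increments=[
    {"gripper": 1,"linear": [0,0.001,0],"delta_rot": [0,0,0]},
    {"gripper": 1,"linear": [0,0.0015,0],"delta_rot": [0,0,0]},
  ],
)

```text
clock: 5.5
position: [0.4402, 0.1425, 0.0254]
ee_rot: [0.0, 0.74, 0.672, -0.001]
contact_force: [-0.1, -5.8, 0.3]
width: 0.0001
gripper_force: 2.8
```

The force stepped to about 5.5 N at y≈0.139 and stayed there, which means the stop was reached and the box slid about 3 mm. I back off and cross over to the left flap.

Request:
send_rows(
  increments=[
    {"gripper": 1,"linear": [-0.001,-0.012,0],"delta_rot": [0,0,0]},
    {"gripper": 1,"linear": [-0.002,-0.02,0.02],"delta_rot": [0,0,0]},
    {"gripper": 1,"linear": [-0.002,-0.02,0.07],"delta_rot": [0,0,0]},
    {"gripper": 1,"linear": [0,0.01,0.105],"delta_rot": [0,0,0]},
    {"gripper": 1,"linear": [0.005,0.055,0.11],"delta_rot": [0,0,0]},
    {"gripper": 1,"linear": [0.01,0.1,0.11],"delta_rot": [0,0,0]},
    {"gripper": 1,"linear": [0.015,0.145,0.11],"delta_rot": [0,0,0]},
    {"gripper": 1,"linear": [0.02,0.182,0.105],"delta_rot": [0,0,0]},
  ],
)

```text
clock: 6.3
position: [0.4613, 0.3279, 0.1315]
ee_rot: [-0.0, 0.74, 0.672, 0.002]
contact_force: [-0.1, -0.3, -0.4]
width: 0.0002
gripper_force: 0.0
```

Request:
send_rows(
  increments=[
    {"gripper": 1,"linear": [0,0,0],"delta_rot": [0,0,0]},
  ],
)

```text
clock: 6.4
position: [0.4614, 0.3295, 0.1301]
ee_rot: [-0.001, 0.739, 0.673, 0.002]
contact_force: [-0.1, -1.2, -0.2]
width: 0.0005
gripper_force: 0.0
```

```bash
python3 - <<'E'
from h import *
d=grab('scene');s=get_state()
print(s['position'],s['contact_force'])
cv2.imwrite('pics/c5.png',cv2.resize(d['pixels'][110:245,195:335],None,fx=4,fy=4,interpolation=cv2.INTER_CUBIC))
E
```

```text
[0.46054986 0.32689258 0.12997316] [-0.57192626 -0.61416875 -0.2903037 ]
```

View pics/c5.png

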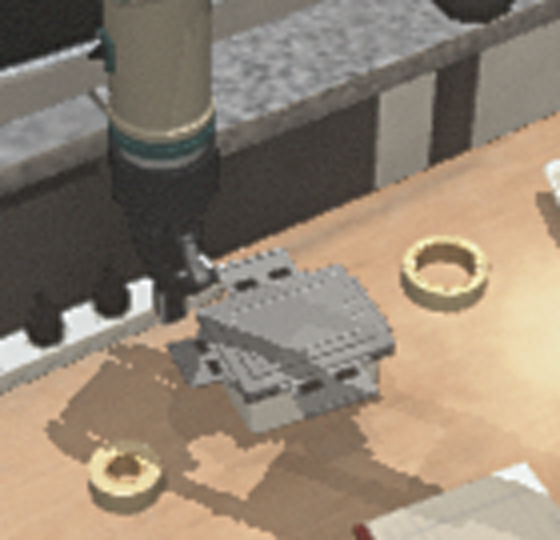

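The right flap no longer shows at (400,295) and the tapes are untouched. The fingers at (170,310) are over the left flap, so I press it the same way.

Request:
send_rows(
  increments=[
    {"gripper": 1,"linear": [0,0,-0.03],"delta_rot": [0,0,0]},
    {"gripper": 1,"linear": [0,0,-0.055],"delta_rot": [0,0,0]},
    {"gripper": 1,"linear": [0,0,-0.065],"delta_rot": [0,0,0]},
    {"gripper": 1,"linear": [0,-0.001,-0.072],"delta_rot": [0,0,0]},
    {"gripper": 1,"linear": [0,-0.003,-0.078],"delta_rot": [0,0,0]},
    {"gripper": 1,"linear": [-0.001,-0.006,-0.083],"delta_rot": [0,0,0]},
    {"gripper": 1,"linear": [-0.001,-0.009,-0.087],"delta_rot": [0,0,0]},
    {"gripper": 1,"linear": [-0.001,-0.013,-0.091],"delta_rot": [0,0,0]},
  ],
)

```text
clock: 7.25
position: [0.4606, 0.3126, 0.0399]
ee_rot: [0.0, 0.741, 0.672, 0.002]
contact_force: [0.7, 3.0, 4.4]
width: -0.0003
gripper_force: 2.0
```

Request:
send_rows(
  increments=[
    {"gripper": 1,"linear": [0,-0.002,-0.006],"delta_rot": [0,0,0]},
    {"gripper": 1,"linear": [0,-0.003,-0.012],"delta_rot": [0,0,0]},
    {"gripper": 1,"linear": [-0.001,-0.005,-0.015],"delta_rot": [0,0,0]},
    {"gripper": 1,"linear": [-0.001,-0.006,-0.015],"delta_rot": [0,0,0]},
    {"gripper": 1,"linear": [-0.001,-0.007,-0.015],"delta_rot": [0,0,0]},
    {"gripper": 1,"linear": [-0.001,-0.008,-0.015],"delta_rot": [0,0,0]},
    {"gripper": 1,"linear": [-0.001,-0.009,-0.015],"delta_rot": [0,0,0]},
    {"gripper": 1,"linear": [-0.001,-0.009,-0.015],"delta_rot": [0,0,0]},
  ],
)

```text
clock: 8.05
position: [0.4584, 0.3027, 0.0243]
ee_rot: [0.0, 0.741, 0.672, -0.0]
contact_force: [-0.3, 3.1, -2.4]
width: 0.0001
gripper_force: 1.5
```

Request:
send_rows(
  increments=[
    {"gripper": 1,"linear": [0,-0.001,0],"delta_rot": [0,0,0]},
    {"gripper": 1,"linear": [0,-0.002,0],"delta_rot": [0,0,0]},
  ],
)

```text
clock: 8.25
position: [0.4586, 0.301, 0.0244]
ee_rot: [-0.0, 0.741, 0.672, 0.0]
contact_force: [0.2, 3.8, -3.1]
width: -0.0002
gripper_force: 1.9
```

Request:
send_rows(
  increments=[
    {"gripper": 1,"linear": [0,-0.001,0],"delta_rot": [0,0,0]},
    {"gripper": 1,"linear": [0,-0.0015,0],"delta_rot": [0,0,0]},
  ],
)

```text
clock: 8.45
position: [0.4586, 0.2993, 0.0244]
ee_rot: [0.0, 0.741, 0.672, 0.0]
contact_force: [-0.2, 4.1, -3.0]
width: 0.0001
gripper_force: 1.9
```

Request:
send_rows(
  increments=[
    {"gripper": 1,"linear": [0,-0.001,0],"delta_rot": [0,0,0]},
    {"gripper": 1,"linear": [0,-0.0015,0],"delta_rot": [0,0,0]},
  ],
)

```text
clock: 8.65
position: [0.4586, 0.2978, 0.0244]
ee_rot: [0.0, 0.741, 0.672, 0.0]
contact_force: [0.8, 4.4, -3.1]
width: -0.0001
gripper_force: 1.9
```

Request:
send_rows(
  increments=[
    {"gripper": 1,"linear": [0,-0.001,0],"delta_rot": [0,0,0]},
    {"gripper": 1,"linear": [0,-0.0015,0],"delta_rot": [0,0,0]},
  ],
)

```text
clock: 8.85
position: [0.4586, 0.2963, 0.0243]
ee_rot: [0.0, 0.741, 0.672, 0.0]
contact_force: [-0.5, 4.4, -2.0]
width: -0.0
gripper_force: 1.9
```

Request:
send_rows(
  increments=[
    {"gripper": 1,"linear": [0,-0.001,0],"delta_rot": [0,0,0]},
    {"gripper": 1,"linear": [0,-0.0015,0],"delta_rot": [0,0,0]},
  ],
)

```text
clock: 9.05
position: [0.4586, 0.2948, 0.0243]
ee_rot: [0.0, 0.741, 0.672, 0.0]
contact_force: [0.8, 4.4, -2.0]
width: 0.0002
gripper_force: 1.9
```

```bash
cat >> h.py <<'E'
def flaps(d):
    im=d['pixels'];hsv=cv2.cvtColor(im,cv2.COLOR_BGR2HSV)
    m=((hsv[...,1]<45)&(hsv[...,2]>60)&(hsv[...,2]<190)).astype(np.uint8)*255
    roi=np.zeros_like(m);roi[162:234,226:308]=255;m&=roi
    o=cv2.morphologyEx(m,cv2.MORPH_OPEN,np.ones((25,25),np.uint8))
    f=cv2.subtract(m,cv2.dilate(o,np.ones((3,3))));n,l,s,c=cv2.connectedComponentsWithStats(f)
    for i in range(1,n):
        if s[i,4]>20: print(s[i],c[i].round(1),cast(d,c[i],.07).round(4))
E
python3 - <<'E'
from h import *
d=grab('top');flaps(d);s=get_state();print(s['contact_force'],s['moment'])
b=grab('scene')
a=cv2.resize(d['pixels'][150:240,210:320],None,fx=3.6,fy=3.6,interpolation=cv2.INTER_CUBIC)
c=cv2.resize(b['pixels'][150:240,220:320],(396,324),interpolation=cv2.INTER_CUBIC)
cv2.imwrite('pics/c6.png',np.hstack([a[:324],c]))
E
```

```text
[ 244  162   52   68 1672] [272.1 198.3] [0.4475 0.2061 0.07  ]
[234 208   9   8  54] [237.8 211.6] [0.4103 0.3016 0.07  ]
[ 2.20222539e-03  3.50088438e+00 -2.04523977e+00] [ 0.65184779 -0.08705035 -0.03097289]
```

View pics/c6.png

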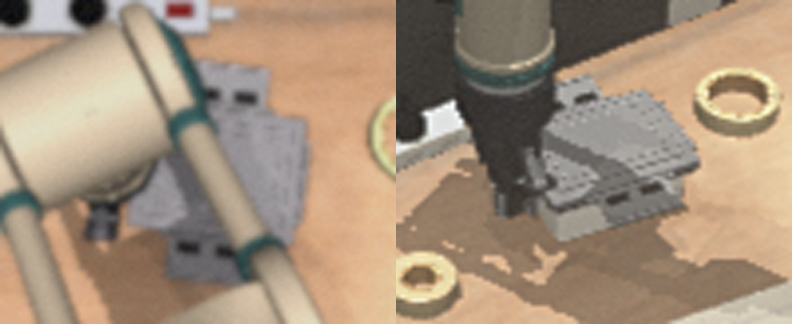

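The top view shows the box slid about 5 mm toward -y, so the flap should be near its stop. I press once more with a downward stroke so friction doesn't lift the box, then back off and check.

Request:
send_rows(
  increments=[
    {"gripper": 1,"linear": [0,0,-0.004],"delta_rot": [0,0,0]},
    {"gripper": 1,"linear": [0,-0.001,-0.008],"delta_rot": [0,0,0]},
    {"gripper": 1,"linear": [0,-0.002,-0.01],"delta_rot": [0,0,0]},
  ],
)

```text
clock: 9.45
position: [0.4598, 0.2942, 0.0148]
ee_rot: [0.0, 0.741, 0.672, 0.002]
contact_force: [0.2, 7.3, 3.0]
width: 0.0
gripper_force: 0.0
```

Request:
send_rows(
  increments=[
    {"gripper": 1,"linear": [0.001,0.012,0],"delta_rot": [0,0,0]},
    {"gripper": 1,"linear": [0.003,0.03,0.02],"delta_rot": [0,0,0]},
    {"gripper": 1,"linear": [0.003,0.04,0.07],"delta_rot": [0,0,0]},
    {"gripper": 1,"linear": [0.003,0.04,0.115],"delta_rot": [0,0,0]},
    {"gripper": 1,"linear": [-0.03,0.04,0.15],"delta_rot": [0,0,0]},
    {"gripper": 1,"linear": [-0.07,0.04,0.17],"delta_rot": [0,0,0]},
    {"gripper": 1,"linear": [-0.11,0.04,0.18],"delta_rot": [0,0,0]},
    {"gripper": 1,"linear": [-0.15,0.04,0.18],"delta_rot": [0,0,0]},
  ],
)

```text
clock: 10.25
position: [0.3078, 0.3325, 0.1958]
ee_rot: [0.001, 0.741, 0.672, 0.001]
contact_force: [-0.4, 0.9, 0.5]
width: 0.0
gripper_force: 0.0
```

```bash
python3 - <<'E'
from h import *
d=grab('top');flaps(d)
b=grab('scene')
a=cv2.resize(d['pixels'][150:240,210:320],None,fx=3.6,fy=3.6,interpolation=cv2.INTER_CUBIC)
c=cv2.resize(b['pixels'][150:240,220:320],(396,324),interpolation=cv2.INTER_CUBIC)
cv2.imwrite('pics/c7.png',np.hstack([a[:324],c]))
E
```

```text
[261 167  24  11 216] [272.9 172.4] [0.5203 0.2036 0.07  ]
[257 219  23  10 195] [267.7 223.2] [0.3782 0.2185 0.07  ]
```

View pics/c7.png

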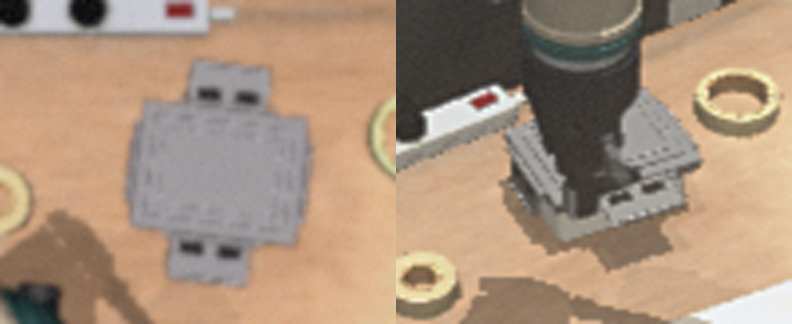

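Both side flaps hang closed, and the 7 N with the downward stroke confirms the left one is at its stop. The box is about 8 mm toward -y, so I nudge it back with a second press on the right flap.

Request:
send_rows(
  increments=[
    {"gripper": 1,"linear": [0.022,-0.036,0],"delta_rot": [0,0,0]},
    {"gripper": 1,"linear": [0.044,-0.072,0],"delta_rot": [0,0,0]},
    {"gripper": 1,"linear": [0.066,-0.108,0],"delta_rot": [0,0,0]},
    {"gripper": 1,"linear": [0.088,-0.145,0],"delta_rot": [0,0,0]},
    {"gripper": 1,"linear": [0.11,-0.182,0],"delta_rot": [0,0,0]},
    {"gripper": 1,"linear": [0.132,-0.219,0],"delta_rot": [0,0,0]},
    {"gripper": 1,"linear": [0.132,-0.219,-0.02],"delta_rot": [0,0,0]},
    {"gripper": 1,"linear": [0.132,-0.219,-0.06],"delta_rot": [0,0,0]},
  ],
)

```text
clock: 11.15
position: [0.4445, 0.1119, 0.1357]
ee_rot: [0.003, 0.742, 0.671, 0.002]
contact_force: [0.6, 0.3, -1.2]
width: -0.0001
gripper_force: 0.0
```

Request:
send_rows(
  increments=[
    {"gripper": 1,"linear": [0,0,-0.04],"delta_rot": [0,0,0]},
    {"gripper": 1,"linear": [0,0,-0.08],"delta_rot": [0,0,0]},
    {"gripper": 1,"linear": [0,0,-0.108],"delta_rot": [0,0,0]},
    {"gripper": 1,"linear": [0,0.006,-0.11],"delta_rot": [0,0,0]},
    {"gripper": 1,"linear": [0,0.012,-0.11],"delta_rot": [0,0,0]},
    {"gripper": 1,"linear": [0,0.015,-0.112],"delta_rot": [0,0,0]},
    {"gripper": 1,"linear": [0,0.018,-0.114],"delta_rot": [0,0,0]},
    {"gripper": 1,"linear": [0,0.021,-0.116],"delta_rot": [0,0,0]},
  ],
)

```text
clock: 11.95
position: [0.4419, 0.1341, 0.02]
ee_rot: [0.002, 0.74, 0.673, 0.0]
contact_force: [0.2, -7.4, 2.6]
width: 0.0
gripper_force: 0.0
```

Request:
send_rows(
  increments=[
    {"gripper": 1,"linear": [0,0.002,0],"delta_rot": [0,0,0]},
    {"gripper": 1,"linear": [0,0.004,0],"delta_rot": [0,0,0]},
    {"gripper": 1,"linear": [-0.001,-0.012,0],"delta_rot": [0,0,0]},
    {"gripper": 1,"linear": [-0.002,-0.018,0.02],"delta_rot": [0,0,0]},
    {"gripper": 1,"linear": [-0.002,-0.018,0.06],"delta_rot": [0,0,0]},
    {"gripper": 1,"linear": [-0.002,-0.018,0.1],"delta_rot": [0,0,0]},
    {"gripper": 1,"linear": [-0.002,-0.018,0.14],"delta_rot": [0,0,0.1]},
    {"gripper": 1,"linear": [-0.002,-0.01,0.16],"delta_rot": [0,0,0.24]},
  ],
)

```text
clock: 12.75
position: [0.4409, 0.125, 0.1837]
ee_rot: [0.003, 0.653, 0.757, 0.003]
contact_force: [0.8, 0.2, -0.6]
width: -0.0001
gripper_force: 0.0
```

Request:
send_rows(
  increments=[
    {"gripper": 1,"linear": [0.01,0.015,0],"delta_rot": [0,0,0.14]},
    {"gripper": 1,"linear": [0.022,0.03,0],"delta_rot": [0,0,0.28]},
    {"gripper": 1,"linear": [0.035,0.045,0],"delta_rot": [0,0,0.42]},
    {"gripper": 1,"linear": [0.047,0.06,0],"delta_rot": [0,0,0.56]},
    {"gripper": 1,"linear": [0.06,0.07,0],"delta_rot": [0,0,0.7]},
    {"gripper": 1,"linear": [0.075,0.08,0],"delta_rot": [0,0,0.84]},
    {"gripper": 1,"linear": [0.09,0.085,0],"delta_rot": [0,0,0.98]},
    {"gripper": 1,"linear": [0.098,0.087,0],"delta_rot": [0,0,1.12]},
  ],
)

```text
clock: 13.55
position: [0.5382, 0.2131, 0.1802]
ee_rot: [0.002, 0.15, 0.989, 0.001]
contact_force: [-0.4, -0.4, 0.1]
width: -0.0001
gripper_force: 0.0
```

Request:
send_rows(
  increments=[
    {"gripper": 1,"linear": [0,0,-0.01],"delta_rot": [0,0,0.14]},
    {"gripper": 1,"linear": [0,0,-0.02],"delta_rot": [0,0,0.21]},
    {"gripper": 1,"linear": [0,0,-0.03],"delta_rot": [0,0,0.21]},
    {"gripper": 1,"linear": [0,0,-0.03],"delta_rot": [0,0,0.21]},
  ],
)

```text
clock: 13.95
position: [0.5358, 0.2119, 0.148]
ee_rot: [-0.001, 0.049, 0.999, -0.0]
contact_force: [-0.1, 0.7, -0.7]
width: -0.0001
gripper_force: 0.0
```

```bash
python3 - <<'E'
from h import *
s=get_state();q=s['ee_rot'];print(s['position'],2*np.degrees(np.arctan2(q[2],q[1])),s['qpos'].round(2),s['contact_force'])
E
```

```text
[0.53578211 0.21193352 0.14800635] 174.3324652144329 [ 0.26  0.34  1.63 -0.    1.17 -1.22] [-0.07731032  0.73429156 -0.7254188 ]
```

Request:
send_rows(
  increments=[
    {"gripper": 1,"linear": [0.002,-0.003,-0.045],"delta_rot": [0,0,0]},
    {"gripper": 1,"linear": [0.002,-0.003,-0.073],"delta_rot": [0,0,0]},
    {"gripper": 1,"linear": [0.002,-0.003,-0.083],"delta_rot": [0,0,0]},
    {"gripper": 1,"linear": [0.001,-0.003,-0.09],"delta_rot": [0,0,0]},
    {"gripper": 1,"linear": [-0.001,-0.003,-0.096],"delta_rot": [0,0,0]},
    {"gripper": 1,"linear": [-0.004,-0.002,-0.101],"delta_rot": [0,0,0]},
    {"gripper": 1,"linear": [-0.007,-0.002,-0.105],"delta_rot": [0,0,0]},
    {"gripper": 1,"linear": [-0.011,-0.002,-0.109],"delta_rot": [0,0,0]},
  ],
)

```text
clock: 14.75
position: [0.5273, 0.2106, 0.0403]
ee_rot: [0.002, 0.049, 0.999, 0.001]
contact_force: [2.4, 0.2, 4.0]
width: -0.0
gripper_force: 2.0
```

Request:
send_rows(
  increments=[
    {"gripper": 1,"linear": [-0.002,0,-0.006],"delta_rot": [0,0,0]},
    {"gripper": 1,"linear": [-0.003,0,-0.01],"delta_rot": [0,0,0]},
    {"gripper": 1,"linear": [-0.004,0,-0.012],"delta_rot": [0,0,0]},
    {"gripper": 1,"linear": [-0.005,0,-0.013],"delta_rot": [0,0,0]},
    {"gripper": 1,"linear": [-0.006,0,-0.014],"delta_rot": [0,0,0]},
    {"gripper": 1,"linear": [-0.007,0.001,-0.015],"delta_rot": [0,0,0]},
    {"gripper": 1,"linear": [-0.008,0.001,-0.016],"delta_rot": [0,0,0]},
  ],
)

```text
clock: 15.45
position: [0.5182, 0.2109, 0.0234]
ee_rot: [0.001, 0.049, 0.999, 0.0]
contact_force: [5.4, -1.8, 2.6]
width: 0.0005
gripper_force: 1.2
```

Request:
send_rows(
  increments=[
    {"gripper": 1,"linear": [-0.001,0,-0.0015],"delta_rot": [0,0,0]},
    {"gripper": 1,"linear": [-0.002,0,-0.003],"delta_rot": [0,0,0]},
  ],
)

```text
clock: 15.65
position: [0.5185, 0.2114, 0.0212]
ee_rot: [0.003, 0.049, 0.999, 0.001]
contact_force: [8.6, -1.4, 4.2]
width: 0.0001
gripper_force: 0.0
```

Request:
send_rows(
  increments=[
    {"gripper": 1,"linear": [-0.001,0,-0.0015],"delta_rot": [0,0,0]},
    {"gripper": 1,"linear": [-0.002,0,-0.003],"delta_rot": [0,0,0]},
  ],
)

```text
clock: 15.85
position: [0.5174, 0.2116, 0.0186]
ee_rot: [0.004, 0.049, 0.999, 0.001]
contact_force: [8.3, -0.3, 3.1]
width: 0.0003
gripper_force: 0.0
```

Request:
send_rows(
  increments=[
    {"gripper": 1,"linear": [-0.001,0,0],"delta_rot": [0,0,0]},
    {"gripper": 1,"linear": [-0.002,0,0],"delta_rot": [0,0,0]},
  ],
)

```text
clock: 16.05
position: [0.5144, 0.2115, 0.0181]
ee_rot: [0.003, 0.049, 0.999, 0.001]
contact_force: [6.8, -0.0, 2.8]
width: 0.0002
gripper_force: 0.0
```

Request:
send_rows(
  increments=[
    {"gripper": 1,"linear": [0.012,0,0],"delta_rot": [0,0,0]},
    {"gripper": 1,"linear": [0.022,-0.002,0.02],"delta_rot": [0,0,0]},
    {"gripper": 1,"linear": [0.022,-0.002,0.06],"delta_rot": [0,0,0]},
    {"gripper": 1,"linear": [0.02,0,0.11],"delta_rot": [0,0,0]},
    {"gripper": 1,"linear": [-0.02,0.003,0.125],"delta_rot": [0,0,0]},
    {"gripper": 1,"linear": [-0.06,0.006,0.125],"delta_rot": [0,0,0]},
    {"gripper": 1,"linear": [-0.105,0.01,0.125],"delta_rot": [0,0,0]},
    {"gripper": 1,"linear": [-0.15,0.014,0.12],"delta_rot": [0,0,0]},
  ],
)

```text
clock: 16.85
position: [0.359, 0.2246, 0.137]
ee_rot: [-0.001, 0.049, 0.999, -0.0]
contact_force: [0.6, 0.8, 0.3]
width: 0.0001
gripper_force: 0.0
```

Request:
send_rows(
  increments=[
    {"gripper": 1,"linear": [-0.01,0,0],"delta_rot": [0,0,0]},
    {"gripper": 1,"linear": [-0.01,0,0],"delta_rot": [0,0,0]},
  ],
)

```text
clock: 17.05
position: [0.3487, 0.2245, 0.1368]
ee_rot: [-0.002, 0.048, 0.999, -0.001]
contact_force: [0.3, -0.8, 0.4]
width: 0.0001
gripper_force: 0.0
```

```bash
python3 - <<'E'
from h import *
s=get_state();q=s['ee_rot'];print(s['position'],2*np.degrees(np.arctan2(q[2],q[1])),s['contact_force'])
d=grab('top');b=grab('scene')
a=cv2.resize(d['pixels'][150:240,210:320],None,fx=3.6,fy=3.6,interpolation=cv2.INTER_CUBIC)
c=cv2.resize(b['pixels'][150:240,220:320],(396,324),interpolation=cv2.INTER_CUBIC)
cv2.imwrite('pics/c8.png',np.hstack([a[:324],c]))
E
```

```text
[0.34868939 0.22445364 0.1367822 ] 174.49185120606901 [ 0.28579025 -0.75067858  0.39069687]
```

View pics/c8.png

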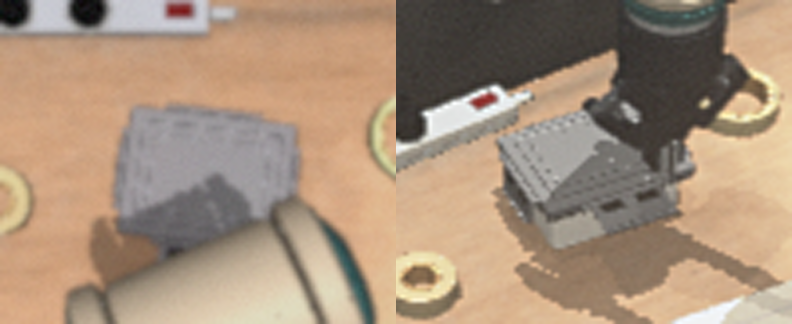

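The back flap now hangs closed, since nothing protrudes at the top near (230,90), and the front flap is still out at (625,200). Next I press the front flap.

Request:
send_rows(
  increments=[
    {"gripper": 1,"linear": [0.007,0.001,-0.035],"delta_rot": [0,0,0]},
    {"gripper": 1,"linear": [0.007,0.001,-0.062],"delta_rot": [0,0,0]},
    {"gripper": 1,"linear": [0.007,0.001,-0.072],"delta_rot": [0,0,0]},
    {"gripper": 1,"linear": [0.008,0.001,-0.079],"delta_rot": [0,0,0]},
    {"gripper": 1,"linear": [0.01,0.001,-0.085],"delta_rot": [0,0,0]},
    {"gripper": 1,"linear": [0.013,0,-0.09],"delta_rot": [0,0,0]},
    {"gripper": 1,"linear": [0.016,0,-0.094],"delta_rot": [0,0,0]},
    {"gripper": 1,"linear": [0.02,0,-0.098],"delta_rot": [0,0,0]},
  ],
)

```text
clock: 17.95
position: [0.3718, 0.2251, 0.0395]
ee_rot: [0.0, 0.049, 0.999, 0.0]
contact_force: [-2.7, 0.0, 3.9]
width: -0.0002
gripper_force: 2.0
```

Request:
send_rows(
  increments=[
    {"gripper": 1,"linear": [0.002,0,-0.006],"delta_rot": [0,0,0]},
    {"gripper": 1,"linear": [0.003,0,-0.01],"delta_rot": [0,0,0]},
    {"gripper": 1,"linear": [0.004,0,-0.012],"delta_rot": [0,0,0]},
    {"gripper": 1,"linear": [0.005,0,-0.013],"delta_rot": [0,0,0]},
    {"gripper": 1,"linear": [0.006,0,-0.014],"delta_rot": [0,0,0]},
    {"gripper": 1,"linear": [0.007,0,-0.015],"delta_rot": [0,0,0]},
    {"gripper": 1,"linear": [0.008,-0.001,-0.016],"delta_rot": [0,0,0]},
  ],
)

```text
clock: 18.65
position: [0.3794, 0.2241, 0.0233]
ee_rot: [-0.0, 0.049, 0.999, 0.0]
contact_force: [-5.8, 1.8, 2.0]
width: 0.0
gripper_force: 1.2
```

Request:
send_rows(
  increments=[
    {"gripper": 1,"linear": [0.001,0,-0.0015],"delta_rot": [0,0,0]},
    {"gripper": 1,"linear": [0.002,0,-0.003],"delta_rot": [0,0,0]},
  ],
)

```text
clock: 18.85
position: [0.379, 0.2232, 0.0199]
ee_rot: [-0.002, 0.049, 0.999, -0.001]
contact_force: [-7.7, -0.3, 3.4]
width: -0.0001
gripper_force: 0.0
```

Request:
send_rows(
  increments=[
    {"gripper": 1,"linear": [0.001,0,-0.001],"delta_rot": [0,0,0]},
    {"gripper": 1,"linear": [0.002,0,-0.002],"delta_rot": [0,0,0]},
  ],
)

```text
clock: 19.05
position: [0.3806, 0.2231, 0.0178]
ee_rot: [-0.003, 0.049, 0.999, -0.001]
contact_force: [-7.3, -0.1, 3.4]
width: -0.0001
gripper_force: 0.0
```

Request:
send_rows(
  increments=[
    {"gripper": 1,"linear": [0.002,0,0],"delta_rot": [0,0,0]},
    {"gripper": 1,"linear": [0.004,0,0],"delta_rot": [0,0,0]},
    {"gripper": 1,"linear": [-0.012,0,0],"delta_rot": [0,0,0]},
    {"gripper": 1,"linear": [-0.025,0,0.02],"delta_rot": [0,0,0]},
    {"gripper": 1,"linear": [-0.025,0,0.06],"delta_rot": [0,0,0]},
    {"gripper": 1,"linear": [-0.025,0,0.11],"delta_rot": [0,0,0]},
    {"gripper": 1,"linear": [-0.025,-0.03,0.15],"delta_rot": [0,0,0]},
    {"gripper": 1,"linear": [-0.03,-0.07,0.17],"delta_rot": [0,0,0]},
  ],
)

```text
clock: 19.85
position: [0.3568, 0.1547, 0.1923]
ee_rot: [0.005, 0.047, 0.999, 0.001]
contact_force: [1.0, -0.1, -0.7]
width: 0.0003
gripper_force: 0.0
```

Request:
send_rows(
  increments=[
    {"gripper": 1,"linear": [0,-0.04,0.02],"delta_rot": [0,0,0]},
    {"gripper": 1,"linear": [0,-0.08,0.03],"delta_rot": [0,0,0]},
    {"gripper": 1,"linear": [0,-0.12,0.03],"delta_rot": [0,0,0]},
    {"gripper": 1,"linear": [0,-0.16,0.03],"delta_rot": [0,0,0]},
    {"gripper": 1,"linear": [0,-0.2,0.03],"delta_rot": [0,0,0]},
    {"gripper": 1,"linear": [0,-0.24,0.03],"delta_rot": [0,0,0]},
    {"gripper": 1,"linear": [0,-0.28,0.03],"delta_rot": [0,0,0]},
    {"gripper": 1,"linear": [0,-0.28,0.03],"delta_rot": [0,0,0]},
  ],
)

```text
clock: 20.65
position: [0.3544, -0.131, 0.2187]
ee_rot: [0.001, 0.052, 0.999, -0.002]
contact_force: [-0.3, -0.5, 0.9]
width: 0.0
gripper_force: 0.0
```

```bash
python3 - <<'E'
from h import *
d=grab('top');b=grab('scene');flaps(d)
hsv=cv2.cvtColor(d['pixels'],cv2.COLOR_BGR2HSV)
m=((hsv[...,1]<45)&(hsv[...,2]>60)&(hsv[...,2]<190)).astype(np.uint8)*255
r=np.zeros_like(m);r[162:234,226:308]=255;m&=r
m=cv2.morphologyEx(m,cv2.MORPH_OPEN,np.ones((5,5)))
q=cv2.minAreaRect(max(cv2.findContours(m,0,2)[0],key=cv2.contourArea));p=np.array([cast(d,x,.07) for x in cv2.boxPoints(q)])
print(q,p.mean(0),np.linalg.norm(np.diff(p,axis=0),axis=1))
a=cv2.resize(d['pixels'][150:240,210:320],None,fx=3.6,fy=3.6,interpolation=cv2.INTER_CUBIC)
c=cv2.resize(b['pixels'][150:240,220:320],(396,324),interpolation=cv2.INTER_CUBIC)
cv2.imwrite('pics/c9.png',np.hstack([a[:324],c]))
E
```

```text
((266.8069152832031, 197.43069458007812), (49.85136413574219, 39.70198440551758), 5.710593223571777) [0.45011843 0.22084786 0.07      ] [0.11114791 0.13970847 0.11106515]
```

View pics/c9.png

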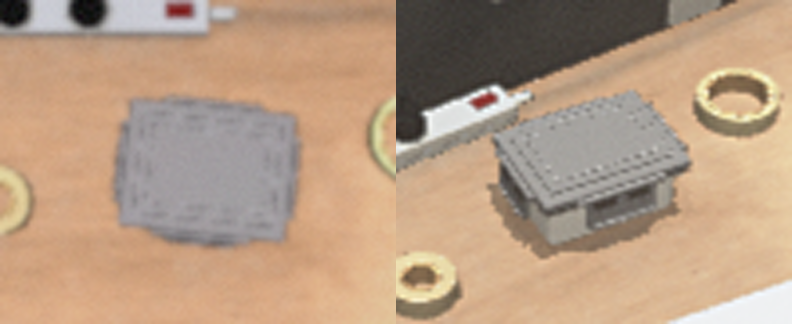

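All four flaps hang closed, with equal small bulges on each side. The box is back at (0.450, 0.221), yaw -5.7°, and the tapes are undisturbed. I hand the job in.

```bash
python3 -c "
from h import *
print(sign_off())"
```

```text
the job is handed in; nothing more can be done
None
```

All four flaps were pressed home to their stops, the box ended within about 2 mm of where it started, the tapes beside it look unmoved and nothing else was touched, and the job was handed in at about 21 s.

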